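# Press the snap tab and push the cover off the sample tubes

### The arm

A 7-joint arm with a two-finger parallel gripper is mounted at the origin on the work surface. World frame = base frame: x ahead of the robot, y to its left, z up, the work surface at z = 0. Lengths are in m, angles in rad, forces in N, time in s.
With the tool pointing down it reaches from about 0.425 to 1.025 m from the base axis. Payload 9.4 kg.
Tool frame: the origin (TCP) lies between the finger pads; the fingertips stand manip.tcp_to_tips ahead of it and the grasp point (between the pads) lies 3 mm ahead of it (manip.tcp_to_tips is the distance from the TCP to the fingertips, in m); z points along the fingers, y is the line along which they close (so a half turn about z gives the same grasp; the last joint's range is limited). The gripper opens to 93 mm and grips with 3 to 60 N. Pads are 15 mm wide; open, the fingers measure 128 mm over their backs; the gripper's body (75 mm by 188 mm) begins 65 mm behind the grasp point.
Start: joints at [-1.392, 0.599, -0.003, 1.599, 0.002, 0.943, -0.08], TCP at [0.183, 0.701, 0.241] pointing down, gripper open.
Joint ranges: [-2.57, 2.57], [-0.35, 1.97], [-1.29, 1.29], [0.11, 2.56], [-1.05, 4.19], [0.11, 1.86], [-2.63, 2.63]. Speed limits (rad/s): [2.22, 2.22, 3.01, 3.01, 3.14, 3.14, 3.14].

### API

Orientations are given as a rotation vector (axis times angle).
In Python, from station import manip gives the robot as it stands.
- The arm moves only by the tool apply_moves, never from a script. Its argument "rows" is one flat list of numbers, 4 for each row, row after row: the shift along the tool's x, y, z in units of 40 mm (1.0 is 40 mm), then the turn about the tool's z in units of 6 degrees (1.0 is 6 degrees). In form: [tx, ty, tz, yaw, tx, ty, tz, yaw, ...]. A call has 1 to 10 rows; each row shifts and turns the commanded pose from where the row before left it, along the tool's axes as they then stand; what a row does not reach is not made up. A row lasts 1/12 s, in which the tool goes at most 41.7 mm and 7.16 degrees, less where a joint would pass 70% of its speed; a pose out of reach is approached as far as the arm can. A call is refused whole if a number of a shift passes 1 or a number of a turn 1, either way. A call with a gripper value outside its range is refused whole. "hand" is the closure, from 0 (fully open) to 1 (shut), set as the call begins (left out, the last holds). The fingers move at their own pace and stop on an object; "newtons" is the grip in N (left out, the last holds). Time passes only in rows, so rows that do not move let the fingers close. It gives the time, the measured TCP pose, the force, the opening and the grip force at its end, in the units of the state.
- manip.get_state(): the state, without advancing time (a new reading comes with each control period).
- manip.grab_frame(name): name is "scene" or "top" or "wrist"; returns a dict with "image" (384x512x3 uint8, blue, green, red), "camera_matrix" (3x3 intrinsics, pixels), "k1" (the pictures are not rectified: a ray, as slopes to the right and down, at radius r is drawn at 1 + k1 r^2 times it, then the intrinsics apply), "world_to_cam" (4x4, takes a point from world to camera coordinates). Camera axes: x right, y up, looking along -z (the intrinsics and any distortion apply to the point x, -y, -z); pixel columns grow to the right and rows downward; lengths in m; the calibration is good to about 2 mm. A picture is of the moment at which its call begins. There is no depth.
- manip.job_done(): hands the job in; it is judged then, once.
The state is a dict: "time_s": time; "joint_pos": joint angles; "qd": joint speeds; "tau": joint torques, N m; "ee_pos": TCP position; "orientation": TCP orientation; "contact_force": force on the tool from outside, world axes, zero at the start; "ft_torque": the same for the moment, N m; "opening": finger opening in m; "grip_force": force on a finger pad.
Only numpy, scipy, OpenCV 4.12 (cv2) and the standard library are available. Lean on these libraries where they do the work, as an engineer would, in place of code of your own. Each camera call takes 0.05 s, during which the arm holds its last target. There are 200 camera calls.

### The job

Uncover the sample tubes in the tube block: press the snap tab fully in from above while the cover is still on its seat, then push the released cover along its lane until it is right off its seat and no part of it is over the tubes, leaving it lying flat in the lane. Only press and push: do not lift or tip the cover, and leave the other things on the bench alone.

Things in the scene. Friction and masses are not known exactly. Their poses are not given: they have to be found in the camera images.
- tube_block: the tube block: low white instrument fixed to the bench, 120 mm wide (its x), 304 mm long (its y). Origin: centre of its underside, on the bench; z up; the cover comes off towards its +y. Along its top runs a lane, open above, 93 mm wide between rails; lane floor 70 mm, rail tops 81 mm above the bench. The cover slides on two runners 3 mm high at the foot of the rails (70 mm clear between)
- seat (a point): middle of the cover's seat, on the lane floor 70 mm above the bench, at block x = 0, y = -53 mm. The seat spans block y -98 to -8 mm; in it, under the cover, sit 12 capped tubes (2 mm proud of the floor) from y -92 to -14 mm
- ledge (a point): middle of the bare ledge of lane floor behind the cover, block x = 0, y = -125 mm, 70 mm above the bench; free from y -152 to -98 mm, no end wall
- parking (a point): middle of the parking place for the cover, on the lane floor 70 mm above the bench, at block x = 0, y = 65 mm. The lane is free up to an end stop at block y = 138 mm (20 mm above the floor)
- cover: the cover: flat grey plastic slab 90 x 90 mm, 16 mm thick, about 0.2 kg, loose in the lane with 1.5 mm play each side. Origin: centre of its underside, 73 mm above the bench; axes parallel to the block's. At the start on its seat, its front (+y) edge 2 mm short of the tab, which stops it. Slides with light friction (under 5 N) and stays where it is left
- cover_back (a point): middle of the cover's back (-y) face, the one to push on; 81 mm above the bench
- tab_top (a point): middle of the top of the snap tab: grey plastic push-in block 30 mm (block x) by 42 mm (block y) in mid-lane, block y -6 to 36 mm, just in front (+y) of the cover. Top 81 mm above the bench (11 mm above the lane floor) when out; 71 mm, below the cover's underside, when fully in. The point moves with it
- tab (a joint): travel of the snap tab, m, straight down into the lane floor: 0 fully out, 0.010 fully in (firm stop); starts at 0 to 0.002. Needs 4 to 6 N from above, has no return spring and stays where it is pressed; the cover passes over it from 0.008 on
- foil_bottle: bystander: foil-wrapped bottle with orange cap, 80 mm wide, about 150 mm tall, standing at one of three places round the block. Origin: centre of its underside
- blue_bottle: bystander: clear bottle with blue cap, 80 mm wide, about 160 mm tall, standing at one of three places round the block. Origin: centre of its underside
- white_bottle: bystander: white plastic bottle, 68 mm wide, about 150 mm tall, standing at one of three places round the block. Origin: centre of its underside
- beaker: bystander: glass beaker, 90 mm wide, 110 mm tall, to the robot's right. Origin: centre of its underside
- tube_rack: bystander: white tube rack, 75 x 209 mm, 72 mm tall, with blue-capped tubes, to the robot's left. Origin: centre of its underside
- jar: bystander: small amber jar, 40 mm wide, 55 mm tall, close beside the tube block on the robot's side. Origin: centre of its underside
- spatula: bystander: steel spatula 160 mm long lying flat, close beside the tube block on its far side. Origin: underside, within its length
- tip_box: bystander: clear box 60 x 80 x 45 mm high, close beside the tube block on its far side. Origin: centre of its underside
Mind the look-alikes: they are no part of the job. Several things have the shape of the cover; the one meant has the colours described above.

How it is judged:
By the outcome, as a careful person would: the job done as asked, in the order asked, and still so for the second after the job is handed in, with the robot touching nothing.
It also fails if it takes over 40 s, if anything falls off the work surface, if the arm or the gripper's body presses on something with over 40 N, if the wrist force passes 120 N, or if a joint passes its speed limit or range.

## Working session

There is one attempt and no reset: what is moved stays moved. The work goes in short steps, Python scripts to look and compute and a tool call to move; the robot and the scene stay as the last step left them, time stands still between calls to the robot, and variables do not carry over. Pictures are saved under pics/ and viewed, at most 10 in all, crops included, and the job is handed in when it is done.

Besides the shell and the picture viewer there is one more tool, called after "Call:" as a command line: name --argument value ..., lists and objects as JSON in quotes. apply_moves: Moves the arm, as the interface text tells. Its arguments: {"type":"object","properties":{"rows":{"type":"array"},"hand":{"type":"number"},"newtons":{"type":"number"}},"required":["rows"]}

```bash
mkdir -p pics
cat > h.py <<'E'
import numpy as np, cv2, pickle
from station import manip
def snap(n,f):
    d=manip.grab_frame(n); cv2.imwrite(f'pics/{f}.png',d['image']); pickle.dump(d,open(f'pics/{f}.pkl','wb')); return d
def load(f): return pickle.load(open(f'pics/{f}.pkl','rb'))
def pix2w(d,u,v,z):
    K=np.array(d['camera_matrix']); T=np.array(d['world_to_cam']); k=d['k1']
    s=np.linalg.inv(K)@[u,v,1]; r0=np.hypot(s[0],s[1]); r=r0
    for _ in range(30): r=r0/(1+k*r*r)
    s=s*(r/r0 if r0>0 else 1)
    R=T[:3,:3]; c=-R.T@T[:3,3]; ray=R.T@np.array([s[0],-s[1],-1]); return c+ray*(z-c[2])/ray[2]
def w2pix(d,p):
    K=np.array(d['camera_matrix']); T=np.array(d['world_to_cam']); q=T[:3,:3]@p+T[:3,3]
    s=np.array([q[0],-q[1]])/-q[2]; s=s*(1+d['k1']*(s@s)); return (K@[s[0],s[1],1])[:2]
E
python3 - <<'E'
from h import *
a=snap('scene','s0')['image'];b=snap('top','t0')['image']
cv2.imwrite('pics/s0b.png',cv2.resize(a,(800,600)));cv2.imwrite('pics/t0b.png',cv2.resize(b,(800,600),interpolation=cv2.INTER_CUBIC))
s=manip.get_state();print(s, manip.tcp_to_tips)
E
```

```text
{'time_s': 0.1, 'joint_pos': array([-1.39171561,  0.60005575, -0.00254342,  1.60003204,  0.00178631,
        0.9429058 , -0.07980062]), 'qd': array([-0.00211217, -0.0022884 , -0.00041847, -0.00034883, -0.00085248,
        0.00012983,  0.00087454]), 'tau': array([ 4.88038277e-03, -7.66549587e+01,  1.50163595e+00, -2.52935976e+01,
       -5.23948856e-02,  1.35360760e-02,  6.81873962e-05]), 'ee_pos': array([0.18333133, 0.70102373, 0.23984499]), 'orientation': array([-4.00599741e-01, -3.11588619e+00,  2.19506377e-03]), 'contact_force': array([ 0.02184845,  0.5172375 , -0.270999  ]), 'ft_torque': array([ 0.00842049, -0.00824916,  0.04966363]), 'grip_force': 0.0, 'opening': 0.09288761930360376} 0.022
```

View pics/s0b.png

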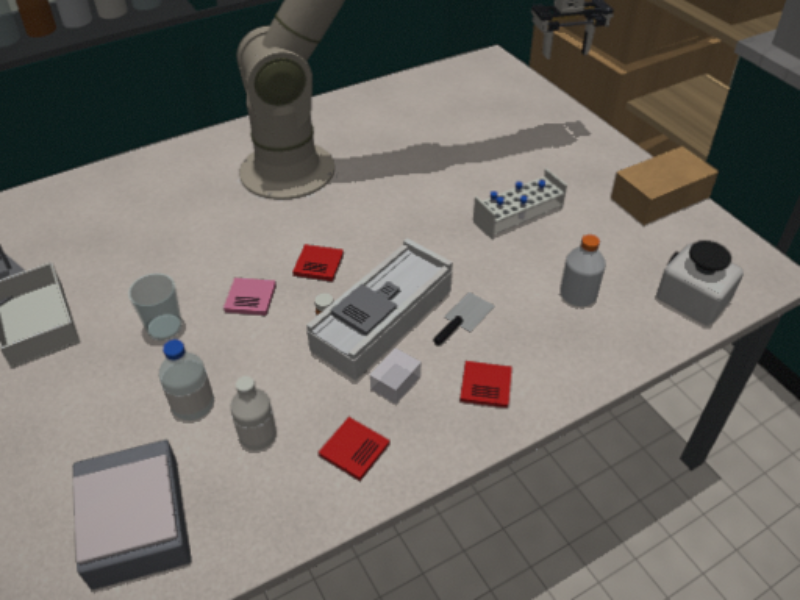

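View pics/t0b.png

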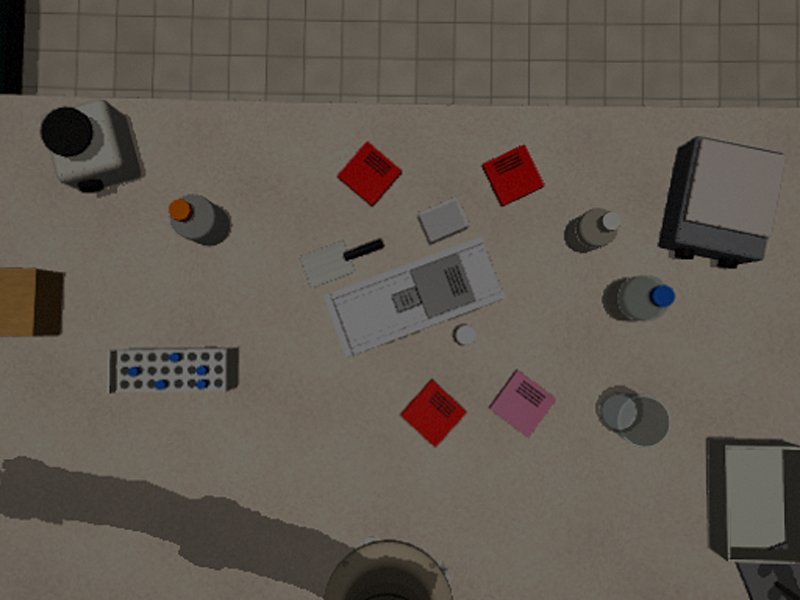

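The cover-shaped things in the top view (800x600) are red slabs at (370,174), (513,175) and (433,412), a pink slab at (522,403), and a grey slab at (443,285). Only the grey one lies in the block's lane behind the grey tab at (407,300), so it fits the description. I'll confirm it in an enlarged crop.

Run:
```python
from h import *
i=load('t0')['image'][145:235,205:330]
i=cv2.resize(i,None,fx=6.4,fy=6.4,interpolation=cv2.INTER_CUBIC);cv2.imwrite('pics/c0.png',cv2.convertScaleAbs(i,alpha=1.5))
```

```text
(no output)
```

View pics/c0.png

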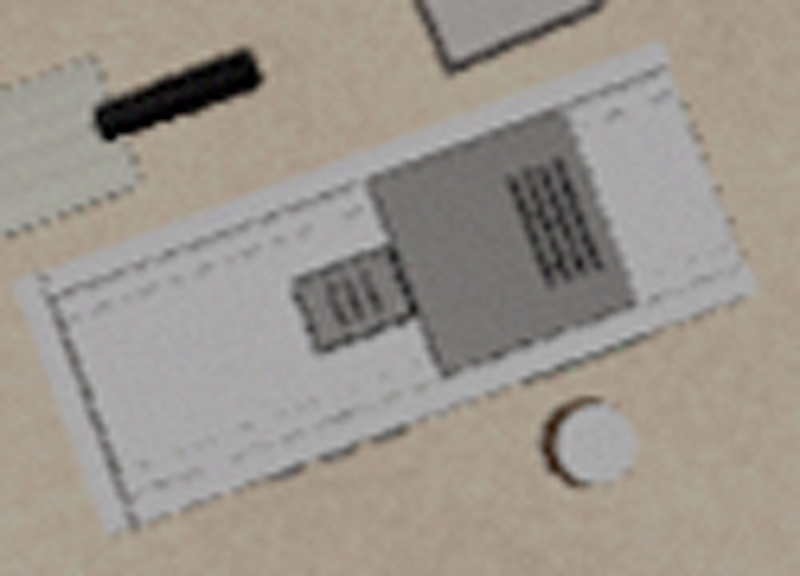

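The crop confirms it. The grey slab in the lane has corners at crop (370,182), (570,112), (636,302) and (446,376), and the grey tab is at (293..412, 247..352).

```bash
cat >> h.py <<'E'
def B(p): # block->world
    x,y,t=np.load('blk.npy'); c,s=np.cos(t),np.sin(t); return np.array([x+c*p[0]-s*p[1],y+s*p[0]+c*p[1],p[2]])
def report(target):
    from scipy.spatial.transform import Rotation as R
    s=manip.get_state(); r=R.from_rotvec(s['orientation']); d=r.inv().apply(B(target)-s['ee_pos'])
    x,y,t=np.load('blk.npy'); c,q=np.cos(t),np.sin(t); e=s['ee_pos']-[x,y,0]
    ty=r.as_matrix()[:,1]; w=r.as_matrix()[:,0]
    print('t',s['time_s'],'block pos',np.round([c*e[0]+q*e[1],-q*e[0]+c*e[1],e[2]],4),'F',np.round(s['contact_force'],1))
    print('units',np.round(d/.04,3),'toolx in block deg',np.round(np.degrees(np.arctan2(w[1],w[0])-t),2),'tilt',np.round(r.as_matrix()[:,2],4))
E
python3 - <<'E'
from h import *
from scipy.optimize import least_squares
d=load('t0')
o=[((370,182),(45,-8,89)),((570,112),(45,-98,89)),((636,302),(-45,-98,89)),((446,376),(-45,-8,89)),
((293,280),(15,36,80.5)),((318,352),(-15,36,80.5)),((662,45),(60,-152,81)),((755,290),(-60,-152,81))]
px=np.array([(205+(a+.5)/6.4-.5,145+(b+.5)/6.4-.5) for (a,b),_ in o]); P=np.array([p for _,p in o])/1e3
def res(v):
    np.save('blk.npy',v); return np.concatenate([w2pix(d,B(p))-u for p,u in zip(P,px)])
g=pix2w(d,*px[:4].mean(0),.089)
f=least_squares(res,[g[0],g[1]+.05,-.3],diff_step=1e-4); np.save('blk.npy',f.x)
print(f.x,np.degrees(f.x[2]));print(np.round(res(f.x).reshape(-1,2),2)); np.save('blk.npy',f.x)
s=load('s0')
for p in P: print(np.round(w2pix(s,B(p))*1.5625,0),end=' ')
report([0,.015,.123])
E
```

```text
[ 0.57097566 -0.03605993  0.37089536] 21.250738697350716
[[-0.46 -0.05]
 [-1.11 -0.37]
 [ 0.11  0.52]
 [-0.94  0.3 ]
 [ 0.39  0.52]
 [ 0.22 -0.58]
 [ 0.49 -1.24]
 [ 1.31  0.86]]
[398. 303.] [366. 331.] [330. 308.] [362. 282.] [400. 286.] [388. 279.] [353. 355.] [305. 324.] t 0.1 block pos [-0.0941  0.8275  0.2398] F [ 0.   0.5 -0.3]
units [-13.817 -15.069   2.944] toolx in block deg 144.1 tilt [-2.0e-04 -1.4e-03 -1.0e+00]
```

Call:
apply_moves --rows '[-0.6,-0.65,0,0,-0.6,-0.65,0,0,-0.6,-0.65,0,0,-0.6,-0.65,0,0,-0.6,-0.65,0,0,-0.6,-0.65,0,0,-0.6,-0.65,0,0,-0.6,-0.65,0,0,-0.6,-0.65,0,0,-0.6,-0.65,0,0]' --hand 1

```text
time_s: 0.93
ee_pos: [0.3503, 0.3874, 0.2405]
orientation: [-0.401, -3.116, 0.0]
contact_force: [0.3, 0.2, 0.4]
opening: 0.031
grip_force: 0.0
```

Call:
apply_moves --rows '[-0.6,-0.65,0,0,-0.6,-0.65,0,0,-0.6,-0.65,0,0,-0.6,-0.65,0,0,-0.6,-0.65,0,0,-0.6,-0.65,0,0,-0.6,-0.65,0,0,-0.6,-0.65,0,0,-0.6,-0.65,0,0,-0.6,-0.65,0,0]'

```text
time_s: 1.77
ee_pos: [0.5167, 0.0752, 0.2406]
orientation: [-0.401, -3.116, 0.0]
contact_force: [0.6, 0.1, 0.6]
opening: 0.0009
grip_force: 0.0
```

Call:
apply_moves --rows '[0,0,0,1,0,0,0,1,0,0,0,1,0,0,0,1,0,0,0,1,0,0,0,1,0,0,0,1,0,0,0,1,0,0,0,1,0,0,0,0]'

```text
time_s: 2.6
ee_pos: [0.5161, 0.077, 0.2404]
orientation: [-1.777, -2.59, 0.001]
contact_force: [0.6, 0.4, -0.2]
opening: 0.0007
grip_force: 0.0
```

Run:
```python
from h import *
report([0,.015,.123]); print(manip.get_state()['joint_pos'].round(2),manip.get_state()['opening'])
i=snap('wrist','w0')['image'];cv2.imwrite('pics/w0b.png',cv2.resize(i,(800,600),interpolation=cv2.INTER_CUBIC))
```

```text
t 2.6 block pos [-0.0102  0.1253  0.2404] F [ 0.6  0.4 -0.2]
units [-2.756  0.264  2.935] toolx in block deg 89.84 tilt [-5.e-04 -4.e-04 -1.e+00]
[-0.49  0.37  0.32  2.08 -0.17  0.72  0.3 ] 0.0006722663925941995
```

View pics/w0b.png

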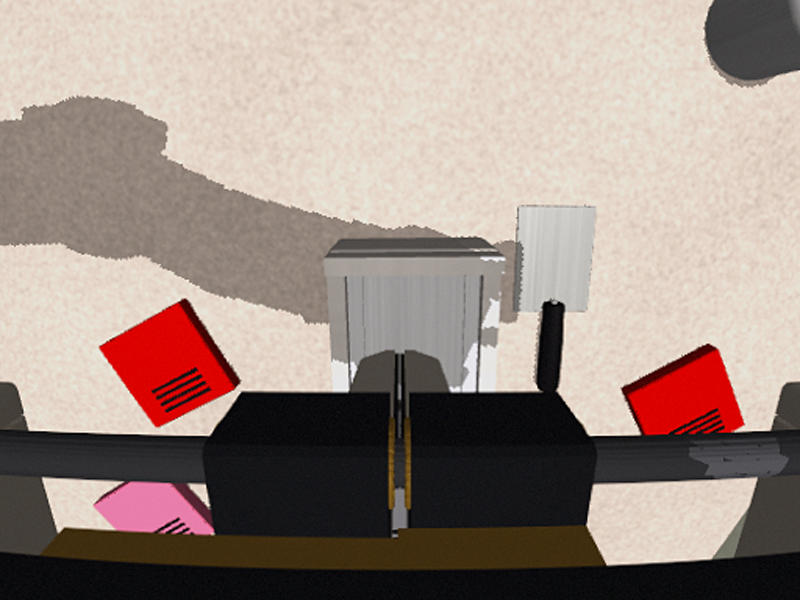

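The wrist view is aligned with the lane. The block's +y end stop spans (325,257) to (503,258), and the lane's inner rails are at columns ~347 and ~482. I'll compare this with the fitted pose.

Run:
```python
from h import *
d=load('w0')
for p in [(-60,152,90),(60,152,90),(-60,138,90),(60,138,90),(-46.5,100,81),(46.5,100,81),(-60,100,81),(60,100,81),(-60,152,0),(60,152,0)]:
    print(p,np.round(w2pix(d,B(np.array(p)/1e3))*1.5625))
for u,v in [(325,257),(503,258),(335,238),(492,238)]:
  for z in (.081,.09): print(u,v,z,pix2w(d,u/1.5625,v/1.5625,z).round(4))
i=d['image'][140:260,195:345];cv2.imwrite('pics/w0c.png',cv2.resize(i,(750,600),interpolation=cv2.INTER_CUBIC))
```

```text
(-60, 152, 90) [323. 250.]
(60, 152, 90) [509. 250.]
(-60, 138, 90) [324. 272.]
(60, 138, 90) [508. 271.]
(-46.5, 100, 81) [348. 323.]
(46.5, 100, 81) [482. 323.]
(-60, 100, 81) [328. 323.]
(60, 100, 81) [502. 323.]
(-60, 152, 0) [340. 233.]
(60, 152, 0) [484. 233.]
325 257 0.081 [0.4619 0.0783 0.081 ]
325 257 0.09 [0.4627 0.0803 0.09  ]
503 258 0.081 [0.5727 0.1203 0.081 ]
503 258 0.09 [0.5702 0.1211 0.09  ]
335 238 0.081 [0.464  0.0927 0.081 ]
335 238 0.09 [0.4647 0.0942 0.09  ]
492 238 0.081 [0.5604 0.1298 0.081 ]
492 238 0.09 [0.5583 0.1303 0.09  ]
```

View pics/w0c.png

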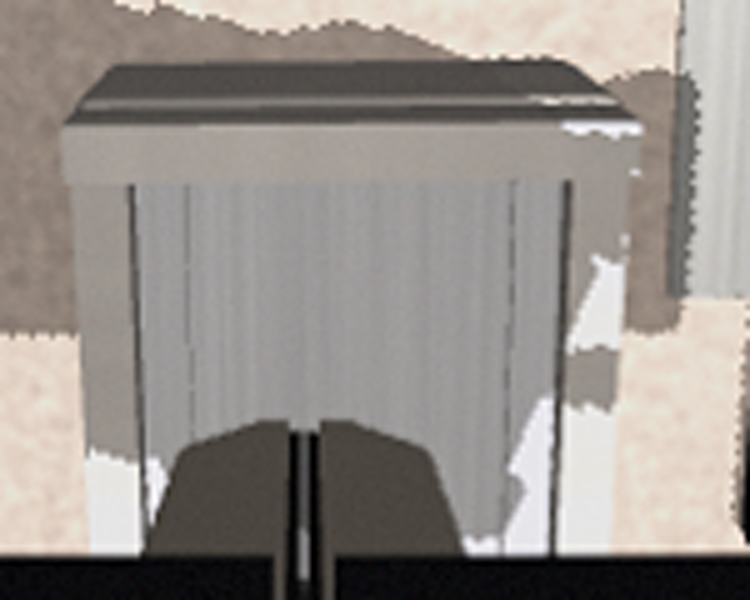

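The fitted pose agrees across the lane to within 1 mm and along it to within about 3 mm, which is good enough for both steps. I'll go above the tab and descend.

Call:
apply_moves --rows '[-0.7,0.07,0,0,-0.7,0.07,0,0,-0.7,0.07,0,0,-0.66,0.06,0,0,0,0,0.7,0,0,0,0.7,0,0,0,0.7,0,0,0,0.6,0,0,0,0.2,0,0,0,0,0]'

```text
time_s: 3.48
ee_pos: [0.5654, -0.0221, 0.1228]
orientation: [-1.767, -2.594, 0.003]
contact_force: [-0.3, 0.6, 0.1]
opening: 0.0003
grip_force: 0.0
```

Call:
apply_moves --rows '[0,0,0.1,0,0,0,0.1,0,0,0,0.1,0,0,0,0.1,0,0,0,0.05,0,0,0,0.05,0,0,0,0,0]'

```text
time_s: 4.07
ee_pos: [0.5665, -0.0219, 0.1045]
orientation: [-1.771, -2.594, 0.0]
contact_force: [-0.6, -0.3, 0.2]
opening: 0.0005
grip_force: 0.0
```

Run:
```python
from h import *
report([0,.015,.0925])
```

```text
t 4.0667 block pos [0.0009 0.0148 0.1045] F [-0.6 -0.3  0.2]
units [ 0.005 -0.023  0.3  ] toolx in block deg 90.1 tilt [-1.e-04  0.e+00 -1.e+00]
```

Call:
apply_moves --rows '[0,0,0.05,0,0,0,0.05,0,0,0,0.05,0,0,0,0.05,0,0,0,0.03,0,0,0,0,0,0,0,0,0]'

```text
time_s: 4.65
ee_pos: [0.5664, -0.022, 0.0952]
orientation: [-1.772, -2.594, 0.0]
contact_force: [-0.6, 0.5, -0.9]
opening: 0.0002
grip_force: 0.0
```

Call:
apply_moves --rows '[0,0,0.03,0,0,0,0.03,0,0,0,0.03,0,0,0,0,0]'

```text
time_s: 4.98
ee_pos: [0.5664, -0.022, 0.0932]
orientation: [1.772, 2.594, 0.001]
contact_force: [-4.8, 0.2, 20.1]
opening: 0.0007
grip_force: 10.5
```

Run:
```python
from h import *
report([0,.015,.0925])
i=snap('scene','s1')['image'][160:240,185:300];cv2.imwrite('pics/s1b.png',cv2.resize(i,None,fx=6.9,fy=6.9,interpolation=cv2.INTER_CUBIC))
```

```text
t 4.9833 block pos [0.0008 0.0147 0.0932] F [-4.8  0.2 20.1]
units [ 0.007 -0.021  0.017] toolx in block deg 90.08 tilt [ 4.e-04  7.e-04 -1.e+00]
```

View pics/s1b.png

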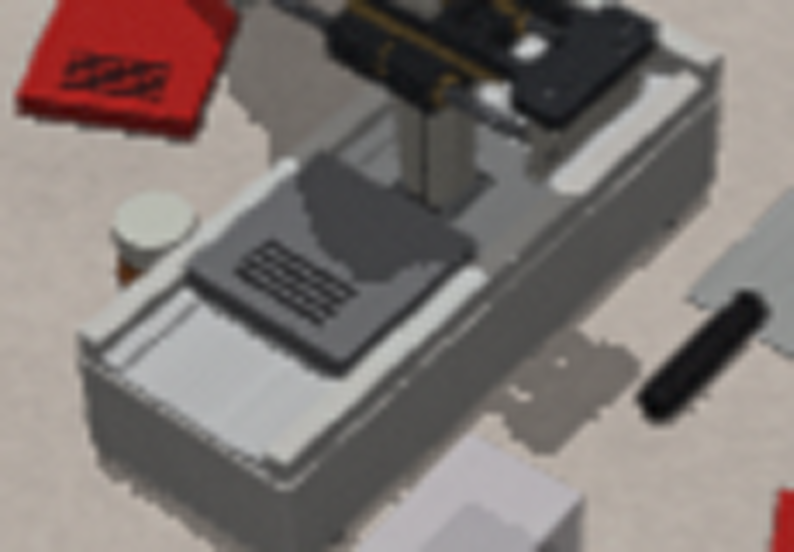

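The picture shows the fingers standing on the tab at about (430,190), with the tab flush with the lane floor and the cover still on its seat. The tip is at 71 mm and the force is 20 N, so the tab is at its firm stop. Next I'll rise, go behind the cover and come down on the ledge.

Call:
apply_moves --rows '[0,0,-0.4,0,0,0,-0.5,0,0,0,-0.4,0,-0.7,-0.02,0,0,-0.7,0,0,0,-0.7,0,0,0,-0.7,0,0,0,-0.7,0,0,0,0,0,0,0]'

```text
time_s: 5.78
ee_pos: [0.6179, -0.1592, 0.144]
orientation: [1.777, 2.586, -0.003]
contact_force: [-0.4, 0.0, 1.2]
opening: 0.0003
grip_force: 0.0
```

Run:
```python
from h import *
report([0,-.125,.1])
i=snap('scene','s2')['image'][160:240,185:300];cv2.imwrite('pics/s2b.png',cv2.resize(i,None,fx=6.9,fy=6.9,interpolation=cv2.INTER_CUBIC))
```

```text
t 5.7833 block pos [-0.0009 -0.1317  0.144 ] F [-0.4  0.   1.2]
units [0.173 0.022 1.098] toolx in block deg 89.77 tilt [ 0.0019 -0.0037 -1.    ]
```

View pics/s2b.png

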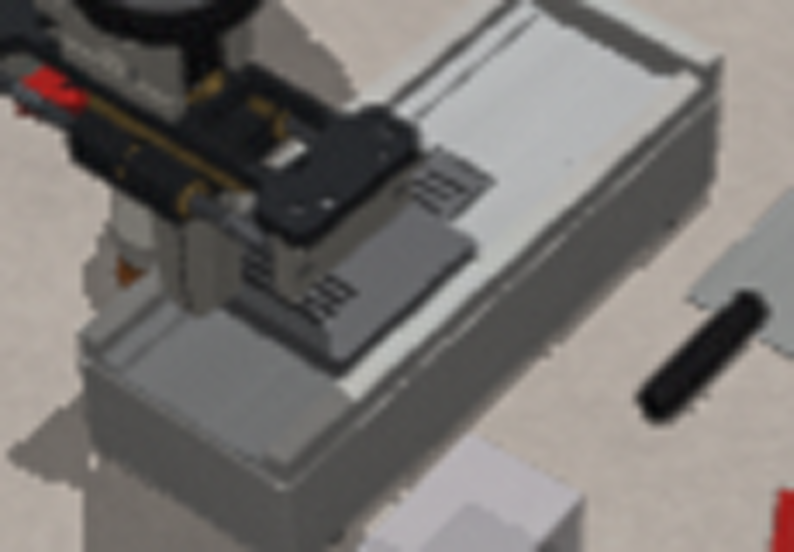

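The tab at about (455,185) is flush and stays in, and the cover is unmoved. I'll come down behind it.

Call:
apply_moves --rows '[0,0,0.3,0,0,0,0.3,0,0,0,0.3,0,0,0,0.2,0,0,0,0,0,0,0,0,0]'

```text
time_s: 6.33
ee_pos: [0.6162, -0.1521, 0.0988]
orientation: [-1.77, -2.594, 0.001]
contact_force: [0.4, 0.4, -0.3]
opening: 0.0005
grip_force: 0.0
```

Run:
```python
from h import *
report([0,.013,.1])
```

```text
t 6.3333 block pos [ 1.000e-04 -1.245e-01  9.880e-02] F [ 0.4  0.4 -0.3]
units [ 3.438  0.004 -0.026] toolx in block deg 90.13 tilt [-1.8e-03  4.0e-04 -1.0e+00]
```

Call:
apply_moves --rows '[0.1,0,0,0,0.1,0,0,0,0.1,0,0,0,0.06,0,0,0,0.06,0,0,0,0.06,0,0,0,0.06,0,0,0,0.08,0,0,0,0.08,0,0,0,0.1,0,0,0]'

```text
time_s: 7.17
ee_pos: [0.6053, -0.1231, 0.1001]
orientation: [1.772, 2.593, 0.0]
contact_force: [1.3, -2.5, 3.2]
opening: 0.0008
grip_force: 1.4
```

Call:
apply_moves --rows '[0.1,0,0,0,0.1,0,0,0,0.1,0,0,0,0.1,0,0,0,0.1,0,0,0,0.1,0,0,0,0.1,0,0,0,0.1,0,0,0,0.1,0,0,0,0.1,0,0,0]'

```text
time_s: 8.0
ee_pos: [0.5904, -0.0853, 0.0999]
orientation: [1.772, 2.594, 0.0]
contact_force: [1.0, -2.6, 2.3]
opening: 0.0005
grip_force: 1.5
```

Run:
```python
from h import *
report([0,.013,.1])
i=snap('scene','s3')['image'][160:240,185:300];cv2.imwrite('pics/s3b.png',cv2.resize(i,None,fx=6.9,fy=6.9,interpolation=cv2.INTER_CUBIC))
```

```text
t 8.0 block pos [ 0.0002 -0.0529  0.0999] F [ 1.  -2.6  2.3]
units [ 1.648 -0.003 -0.003] toolx in block deg 90.09 tilt [ 1.e-04 -0.e+00 -1.e+00]
```

View pics/s3b.png

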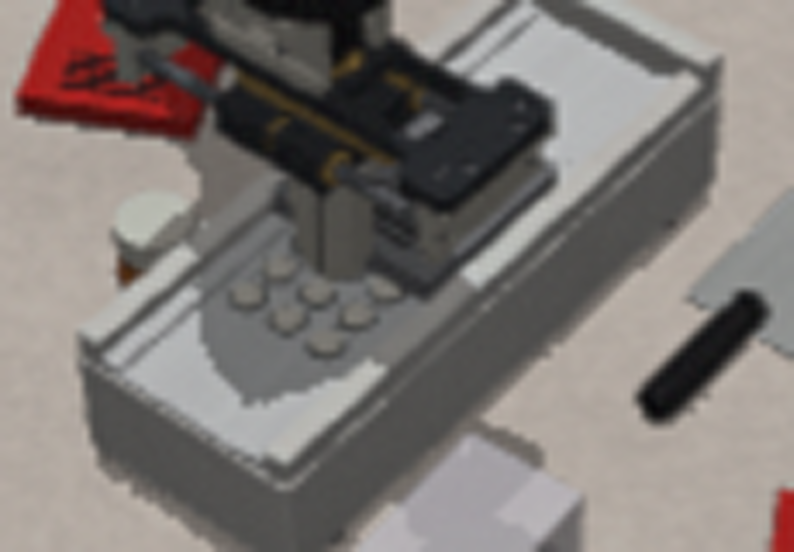

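The cover is sliding flat past the tab. Its back edge is now at about (400,285), and tubes show at (240..400, 260..350). I'll push on by about 1.65 units, back away and rise.

Call:
apply_moves --rows '[0.1,0,0,0,0.1,0,0,0,0.1,0,0,0,0.1,0,0,0,0.1,0,0,0,0.1,0,0,0,0.1,0,0,0,0.1,0,0,0,0.1,0,0,0,0.1,0,0,0]'

```text
time_s: 8.88
ee_pos: [0.5756, -0.0478, 0.0997]
orientation: [-1.771, -2.594, 0.0]
contact_force: [1.1, -0.8, -1.0]
opening: 0.0004
grip_force: 0.6
```

Call:
apply_moves --rows '[0.1,0,0,0,0.1,0,0,0,0.1,0,0,0,0.1,0,0,0,0.1,0,0,0,0.08,0,0,0,0.05,0,0,0,0.02,0,0,0,0,0,0,0]'

```text
time_s: 9.63
ee_pos: [0.5664, -0.0238, 0.0999]
orientation: [-1.771, -2.595, -0.0]
contact_force: [0.1, 0.5, 0.4]
opening: 0.0005
grip_force: 0.0
```

Call:
apply_moves --rows '[-0.1,0,0,0,-0.2,0,0,0,0,0,-0.3,0,0,0,-0.7,0,0,0,-0.8,0,-0.8,0,-0.5,0,-0.9,0,0,0,-0.9,0,0,0,-0.9,0,0,0,0,0,0,0]'

```text
time_s: 10.47
ee_pos: [0.6232, -0.175, 0.1927]
orientation: [1.779, 2.583, -0.004]
contact_force: [0.8, -0.2, 0.4]
opening: 0.0007
grip_force: 0.0
```

Run:
```python
from h import *
report([0,.013,.1])
a=snap('scene','s4')['image'][160:240,185:300];b=snap('top','t4')['image'][145:235,205:330]
cv2.imwrite('pics/s4b.png',np.vstack([cv2.resize(a,(500,300),interpolation=2),cv2.resize(b,(500,300),interpolation=2)]))
```

```text
t 10.4667 block pos [-0.0017 -0.1484  0.1927] F [ 0.8 -0.2  0.4]
units [4.049 0.016 2.294] toolx in block deg 89.64 tilt [ 0.003  -0.0051 -1.    ]
```

View pics/s4b.png

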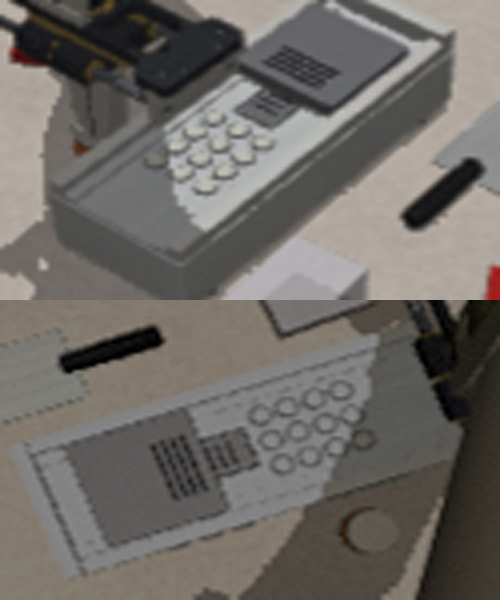

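The scene view (upper half) and top view (lower half) show all 12 tubes uncovered. The cover lies flat in the lane, at about (150,475) in the lower half. The tab is in, and the jar and tip box are where they were. The robot is clear, so I'm handing in.

```bash
python3 -c "
from station import manip
print(manip.job_done())"
```

```text
the job is handed in; nothing more can be done
None
```

The tab was pressed fully in with the cover still on its seat, then the cover was pushed flat along the lane clear of all 12 tubes, and the job was handed in at about 10.5 s.

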